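# Shut and lock the control box cover

## Robot

A 6-joint arm with a two-finger parallel gripper is mounted at the origin on a cart in front of the work surface, level with it; the furniture and walls round the work are solid. World frame = base frame: x ahead of the robot, y to its left, z up, the work surface at z = 0. Lengths are in mm, angles in rad, forces in N, time in s.
With the tool pointing down it reaches from about 250 to 775 mm from the base axis. Payload 8.9 kg.
Tool frame: the origin (TCP) lies on the mounting face of the last link; the fingertips stand 173 mm ahead of it and the grasp point (between the pads) lies 155 mm ahead of it; z points along the fingers, x is the direction in which the jaws open and shut, and the axes are right-handed (so a half turn about z gives the same grasp; the last joint's range is limited). The gripper opens to 85 mm and grips with 20 to 120 N. Pads are 22 mm wide; open, the fingers measure 114 mm over their backs; the gripper's body (76 mm by 85 mm) begins 54 mm behind the grasp point. The pads swing forward as they close: fully open they stand 13 mm farther back than shut.
Start: joints at [-1.289, 0.291, -0.153, 1.127, 0, 1.431], TCP at [214.459, -479.199, 404.705] pointing down, gripper open.
Joint ranges: [-2.52, 2.52], [-0.91, 1.74], [-1.3, 1.37], [-1.96, 2.02], [-1.52, 1.47], [-3.14, 3.14]. Speed limits (rad/s): [2.22, 2.22, 2.79, 3.14, 3.14, 3.14].

## Interface

Orientations are given as a unit quaternion [x, y, z, w].
In Python, from cell import read_state, viewer, ctrl gives the robot as it stands. The module is installed in compiled form; this text tells all that it offers.
- The arm moves only by the tool apply_moves, never from a script. Its argument "steps" is a list of rows, each a list of 5 numbers: the shift along the tool's x, y, z in cm, then the turn about the tool's z in rad, then the finger opening in cm, from 0 to 8.54. A call has 1 to 20 rows; each row shifts and turns the commanded pose from where the row before left it, along the tool's axes as they then stand; what a row does not reach is not made up. A row lasts 1/12 s, in which the tool goes at most 41.7 mm and 7.16 degrees, less where a joint would pass 70% of its speed; a pose out of reach is approached as far as the arm can. A call with a gripper value outside its range is refused whole. The fingers move at their own pace and stop on an object; "grip_force" is the grip in N (left out, the last holds). Time passes only in rows, so rows that do not move let the fingers close. It gives the time, the measured TCP pose, the force and the opening at its end, in the units of the state.
- read_state(): the state, without advancing time (a new reading comes with each control period).
- viewer.snapshot(name): name is "scene" or "top"; returns a dict with "img" (420x560x3 uint8, red, green, blue), "fovy" (degrees; the focal length in pixels is half the picture's height over the tangent of half this angle, whatever the lens; pixels are square), "cx", "cy" (the principal point, pixels), "extrinsics" (4x4, takes a point from camera to world coordinates). Camera axes: x right, y up, looking along -z (the intrinsics and any distortion apply to the point x, -y, -z); pixel columns grow to the right and rows downward; lengths in mm; the calibration is good to about 2 mm. A picture is of the moment at which its call begins. There is no depth.
- ctrl.sign_off(): hands the job in, once; it reports no verdict.
The state is a dict: "t": time; "joint_pos": joint angles; "joint_velocities": joint speeds; "joint_torque": joint torques, N m; "position": TCP position; "orientation": TCP orientation; "wrist_force": force on the tool from outside, world axes, zero at the start; "wrist_torque": the same for the moment, N m; "opening": finger opening in mm.
Only numpy, scipy, OpenCV 4.12 (cv2) and the standard library are available. Lean on these libraries where they do the work, as an engineer would, in place of code of your own. Each camera call takes 0.05 s, during which the arm holds its last target.

## Task

Push the raised cover of the grey control box down with the fingertips until it lies fully shut. Then set a fingertip in the wide slot of the round black-and-silver quarter-turn fastener on the cover and turn it clockwise (seen from above) a quarter turn as far as it goes, so that the cover is locked. Only push: do not lift the cover higher, leave the loose fittings and tools round the box where they are, and finish clear of everything.

Things in the scene. Friction and masses are not known exactly. Their poses are not given: they have to be found in the camera images.
- box: Grey sheet-steel control box lying on its back, bolted to the bench: 200 mm in its x, 220 mm in its y, rim 65 mm above the bench. Origin: centre of its underside; z up; -x is the front (cover's free edge, fastener), +x the hinge side. Yaw varies up to 0.35 rad either way. The cover's hinge line lies at box x = +100 mm, z = 65 mm, along y.
- cover (a joint): Hinge angle of the cover (rad): 0 = fully shut (level; counts below 0.03), larger = raised; starts at 0.35 to 0.70. The stiff hinge holds it wherever it is left; 2 to 6 N straight down, 120 mm or more from the hinge line, closes it.
- push_spot (a point): Point on the cover's top face near its free front corner, 185 mm from the hinge line, at box y = +85 mm. The cover is a flat grey plate 4 mm thick, 224 mm along y, reaching 202 mm from the hinge line; shut, its top face is 69 mm above the bench. It is bare beside the fastener (|y| over 60 mm), e.g. at box x = -25 mm, y = +/-82 mm, where one can press straight down.
- cam (a joint): Turn of the fastener (rad), clockwise seen from above: 0 = open, 1.571 = end stop, locked (counts above 1.40); starts at 0 to 0.25. Dry friction 0.08 N m (2.5 N at 34 mm from the axis); it stays where it is left. Turning slides a tongue below the cover under a keeper of the box; turned before the cover is shut, the tongue keeps it from closing.
- cam_axis (a point): Centre of the round fastener plate (104 mm across), on its turning axis, at the height of the slot's floor; cover shut: box x = -42 mm, y = 0, 73 mm above the bench. Two black D-shaped cheeks rise 16 mm above the floor (tops at 89 mm); the silver slot between, 40 mm wide, runs straight across the plate, open at both ends, a red line on its floor: along box y at cam 0, along x at 1.571.
- slot_end (a point): Point on the slot's floor 34 mm from the axis, turning with the fastener: on the box's -y side of the axis at cam = 0, on its -x (front) side at 1.571. A fingertip set down here, just above the floor, and led clockwise round the axis pushes the slot's wall before it; a finger narrower than the slot must go on past the quarter circle by its play.
- hex_nipple: Loose steel hex nipple, 27x31x37 mm, standing by the box's front; origin: centre of its underside. Leave alone.
- brass_plug: Loose brass plug, 25x25x23 mm, by the box's front; origin: centre of its underside. Leave alone.
- valve_body: Loose small cast valve body, 38x46x86 mm, standing by the box's -y side; origin: centre of its underside. Leave alone.
- valve_lever: Loose valve lever with blue grip, 28x146x7 mm, flat on the bench in front of the box; origin: centre of its underside. Leave alone.
- hex_key: Loose hex key, 33x98x6 mm, flat on the bench by the box's +y side; origin: centre of its underside. Leave alone.

How it is judged:
By the outcome, as a careful person would: the job done as asked, in the order asked, and still so for the second after the job is handed in, with the robot touching nothing.
It also fails if it takes over 53 s, if anything falls off the work surface, if the arm or the gripper's body presses on something with over 40 N, if the wrist force passes 120 N, or if a joint passes its speed limit or range.

## Working session

There is one attempt and no reset: what is moved stays moved. The work goes in short steps, Python scripts to look and compute and a tool call to move; the robot and the scene stay as the last step left them, time stands still between calls to the robot, and variables do not carry over. Pictures are saved under pics/ and viewed, and the job is handed in when it is done.

Besides the shell and the picture viewer there is one more tool, called after ">>>" as name([rows], argument=value, ...), one row to a line, values as JSON. apply_moves: Moves the arm, as the interface text tells. Its arguments: {"type":"object","properties":{"steps":{"type":"array","items":{"type":"array","items":{"type":"number"}}},"grip_force":{"type":"number"}},"required":["steps"]}

```bash
mkdir -p pics
python3 - <<'E'
from cell import read_state, viewer
import cv2
for n in("scene","top"):
    s=viewer.snapshot(n); cv2.imwrite(f"pics/{n}0.png",s["img"][:,:,::-1]); print(n,s["fovy"],s["cx"],s["cy"],s["extrinsics"].round(3).tolist() , [k for k in s])
print(read_state())
E
```

```text
scene 47.74543285627632 286.7395946269837 215.6735887368544 [[0.502, 0.402, -0.766, -123.596], [-0.865, 0.216, -0.454, -521.341], [-0.017, 0.89, 0.456, 499.116], [0.0, 0.0, 0.0, 1.0]] ['img', 'fovy', 'cx', 'cy', 'extrinsics']
top 55.70229366459617 278.2257330137278 202.24929642057418 [[-0.02, 0.99, -0.136, 441.706], [-1.0, -0.02, 0.006, -86.589], [0.003, 0.136, 0.991, 920.166], [0.0, 0.0, 0.0, 1.0]] ['img', 'fovy', 'cx', 'cy', 'extrinsics']
{'t': 0.1, 'joint_pos': array([-1.28931288e+00,  2.91224203e-01, -1.54026030e-01,  1.12668958e+00,
        3.86633185e-05,  1.43150724e+00]), 'joint_velocities': array([ 0.00078729, -0.00167035,  0.00277673,  0.00055761, -0.00099924,
       -0.00028432]), 'joint_torque': array([ 1.24827024e-03, -5.37977564e+01,  3.31917179e+01,  9.38017300e-03,
       -1.89674352e-04, -1.63758394e-06]), 'position': array([ 214.40854712, -479.02680693,  404.19874189]), 'orientation': array([ 8.39185687e-01, -5.43844698e-01, -4.19316801e-04, -3.89148486e-04]), 'wrist_force': array([-0.2044368 , -0.51109065,  0.19644408]), 'wrist_torque': array([0.00392434, 0.02453297, 0.0308141 ]), 'opening': 85.18569846906581}
```

View pics/scene0.png

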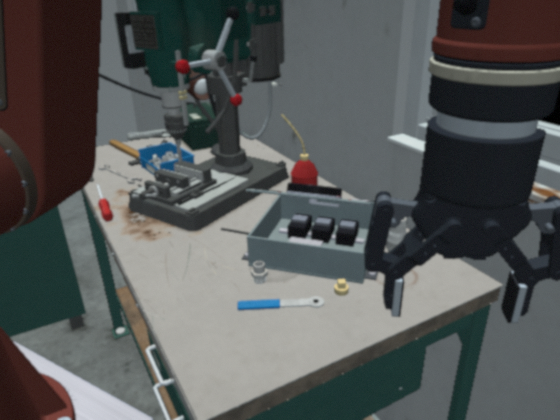

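View pics/top0.png

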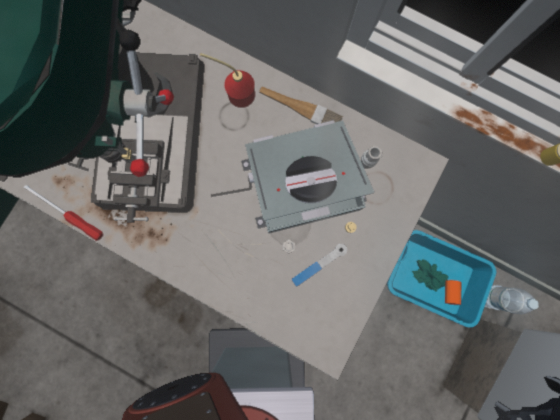

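Run:
```python
import cv2
a=cv2.imread("pics/top0.png")[110:270,220:400]; cv2.imwrite("pics/topz.png",cv2.resize(a,(675,600),interpolation=cv2.INTER_CUBIC))
a=cv2.imread("pics/scene0.png")[170:320,210:410]; cv2.imwrite("pics/scenez.png",cv2.resize(a,(800,600),interpolation=cv2.INTER_CUBIC))
```

```text
(no output)
```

View pics/topz.png

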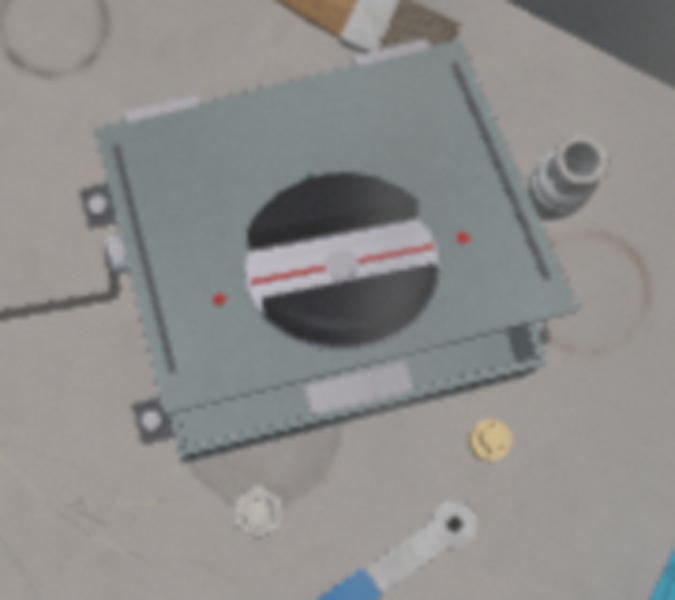

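View pics/scenez.png

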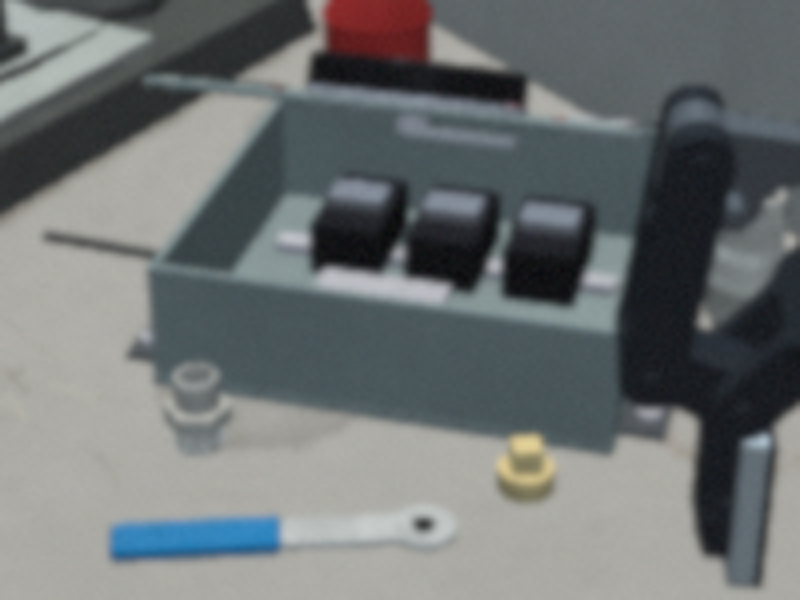

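```bash
cat > h.py <<'E'
import numpy as np, cv2
from cell import viewer, read_state
def cams():
    return {n:viewer.snapshot(n) for n in("scene","top")}
def proj(s,P):
    P=np.atleast_2d(P); E=np.array(s["extrinsics"]); c=(P-E[:3,3])@E[:3,:3]
    f=s["img"].shape[0]/2/np.tan(np.radians(s["fovy"])/2)
    return np.c_[s["cx"]+f*c[:,0]/-c[:,2], s["cy"]-f*c[:,1]/-c[:,2]]
def ray(s,uv,z):
    E=np.array(s["extrinsics"]); f=s["img"].shape[0]/2/np.tan(np.radians(s["fovy"])/2)
    d=E[:3,:3]@np.array([(uv[0]-s["cx"])/f,-(uv[1]-s["cy"])/f,-1]); o=E[:3,3]
    return o+d*(z-o[2])/d[2]
def b2w(p,B):
    x,y,a=B[:3]; R=np.array([[np.cos(a),-np.sin(a),0],[np.sin(a),np.cos(a),0],[0,0,1]])
    return np.atleast_2d(B_(p))@R.T+[x,y,0]
def B_(p): return np.array(p,float)
def cov(r,y,h,th): # r from hinge, h above z65
    return [100-r*np.cos(th)+h*np.sin(th)*1.0, y, 65+r*np.sin(th)+h*np.cos(th)]
E
cat > fit.py <<'E'
from h import *
from scipy.optimize import least_squares
S=cams()
sc=lambda u,v:(210+u/4-.375,170+v/4-.375); tp=lambda u,v:(220+u/3.75-.37,110+v/3.75-.37)
obs=[("scene",lambda t:[-100,110,65],sc(152,265)),("scene",lambda t:[-100,110,0],sc(160,385)),("scene",lambda t:[-100,-110,0],sc(613,450)),
("scene",lambda t:cov(202,112,2,t),sc(145,80)),
("top",lambda t:cov(202,112,4,t),tp(165,412)),("top",lambda t:cov(202,-112,4,t),tp(578,310)),
("top",lambda t:cov(0,112,4,t),tp(97,130)),("top",lambda t:cov(0,-112,4,t),tp(460,40)),
("top",lambda t:cov(142,0,8,t),tp(342,264))]
def res(q):
    return np.concatenate([proj(S[n],b2w(g(q[3]),q))[0]-uv for n,g,uv in obs])
r=least_squares(res,[500,-100,.2,.5],x_scale=[100,100,.1,.1],loss='soft_l1')
print(r.x.round(3)); print(res(r.x).reshape(-1,2).round(1))
for p in([-100,110,65],[-100,-110,65],[-100,110,0],[-100,-110,0]):
    q=proj(S["top"],b2w(p,r.x))[0]; print(p,(q-[220,110])*3.75)
E
python3 fit.py
```

```text
[ 6.18173e+02 -1.52249e+02  2.24000e-01  4.34000e-01]
[[-0.9  0.7]
 [-1.   0.3]
 [ 0.5  2.6]
 [ 0.8  0.2]
 [-0.6  0. ]
 [ 0.6 -0.3]
 [-0.8 -1.5]
 [ 0.3 -0.9]
 [-0.1  0.3]]
[-100, 110, 65] [177.65705616 455.43167012]
[-100, -110, 65] [546.96201801 363.62229162]
[-100, 110, 0] [180.15953687 462.11209439]
[-100, -110, 0] [523.78450659 376.62425858]
```

>>> apply_moves([
  [-0.22,-1.43,0,0,0],
  [-0.43,-2.85,0,0,0],
  [-0.43,-2.85,0,0,0],
  [-0.43,-2.85,0,0,0],
  [-0.43,-2.85,0,0,0],
  [-0.43,-2.85,0,0,0],
  [-0.43,-2.85,0,0,0],
  [-0.43,-2.85,0,0,0],
  [-0.43,-2.85,0,0,0],
  [-0.43,-2.85,0,0,0],
  [-0.43,-2.85,0,0,0],
  [-0.43,-2.85,0,0,0],
  [-0.43,-2.85,0,0,0],
  [-0.43,-2.85,0,0,0],
  [-0.43,-2.85,0,0,0],
  [-0.22,-1.43,0,0,0],
  [0,0,0,0,0],
])

```text
t: 1.62
position: [580.4, -243.6, 404.0]
orientation: [0.84, -0.543, -0.0, -0.0]
wrist_force: [-1.0, -0.5, 0.5]
opening: 0.0
```

>>> apply_moves([
  [0,0,0.3,-0.06,0],
  [0,0,0.3,-0.11,0],
  [0,0,0.3,-0.11,0],
  [0,0,0.3,-0.11,0],
  [0,0,0.3,-0.11,0],
  [0,0,0.3,-0.11,0],
  [0,0,0.3,-0.11,0],
  [0,0,0.3,-0.11,0],
  [0,0,0.3,-0.11,0],
  [0,0,0.3,-0.11,0],
  [0,0,0.3,-0.11,0],
  [0,0,0.3,-0.11,0],
  [0,0,0.3,-0.11,0],
  [0,0,0,0,0],
  [0,0,0,0,0],
])

```text
t: 2.87
position: [577.8, -245.9, 365.6]
orientation: [0.994, 0.113, -0.0, -0.0]
wrist_force: [-0.4, -0.0, 0.4]
opening: 0.5
```

```bash
cat > pic.py <<'E'
import sys
from h import *
S=cams(); k=sys.argv[1]
a=S["top"]["img"][100:280,210:420,::-1]; b=S["scene"]["img"][120:330,150:430,::-1]
cv2.imwrite(f"pics/top{k}.png",cv2.resize(a,None,fx=3.3,fy=3.3,interpolation=cv2.INTER_CUBIC))
cv2.imwrite(f"pics/scene{k}.png",cv2.resize(b,None,fx=2.8,fy=2.8,interpolation=cv2.INTER_CUBIC))
s=read_state(); print(s["t"],s["position"].round(1),s["orientation"].round(4),s["joint_pos"].round(3),s["wrist_force"].round(2),s["opening"])
E
python3 pic.py 1
```

```text
2.9667 [ 578.1 -245.8  365.9] [9.936e-01 1.129e-01 0.000e+00 1.000e-04] [-0.518  0.51   0.078  1.139 -0.     0.826] [ 0.52 -0.4   0.36] 0.0034965258537764756
```

View pics/scene1.png

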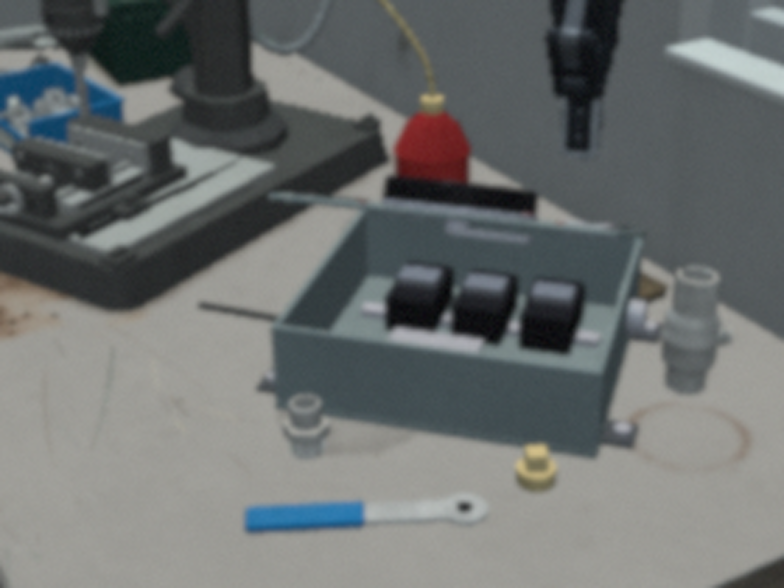

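View pics/top1.png

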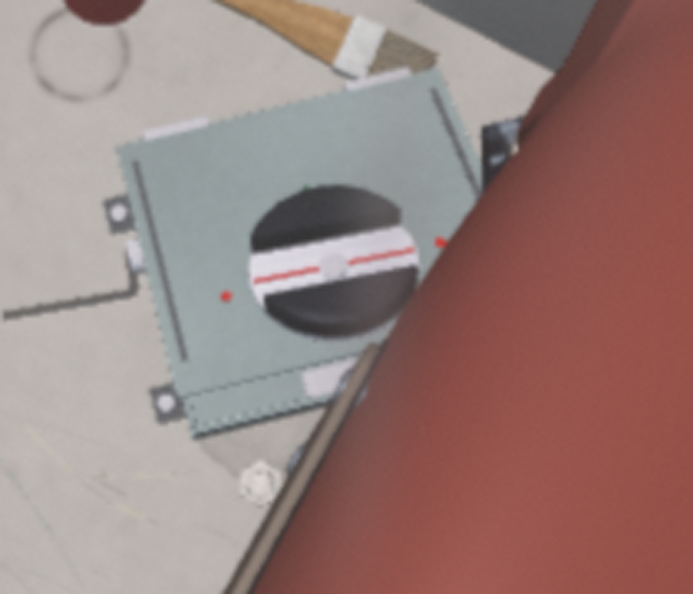

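>>> apply_moves([
  [0,0,0.6,0,0],
  [0,0,0.6,0,0],
  [0,0,0.6,0,0],
  [0,0,0.6,0,0],
  [0,0,0.6,0,0],
  [0,0,0.6,0,0],
  [0,0,0.5,0,0],
  [0,0,0.5,0,0],
  [0,0,0.5,0,0],
  [0,0,0.5,0,0],
  [0,0,0.5,0,0],
  [0,0,0.5,0,0],
  [0,0,0.5,0,0],
  [0,0,0.5,0,0],
  [0,0,0.5,0,0],
  [0,0,0.5,0,0],
  [0,0,0.5,0,0],
  [0,0,0.5,0,0],
  [0,0,0.5,0,0],
  [0,0,0,0,0],
])

```text
t: 4.63
position: [578.2, -245.4, 263.5]
orientation: [0.993, 0.115, -0.0, -0.0]
wrist_force: [-0.5, 0.4, -0.7]
opening: -0.3
```

```bash
python3 pic.py 2; python3 -c "
from h import *
S=cams();print((proj(S['scene'],[578,-246,193])-[150,120])*2.8)"
```

```text
4.7333 [ 578.4 -245.5  264.3] [ 9.934e-01  1.148e-01 -1.000e-04 -3.000e-04] [-0.518  0.587 -0.07   0.914  0.     0.823] [ 0.66  0.37 -0.39] -0.06132355782066517
[[580.78179361 153.05035587]]
```

View pics/scene2.png

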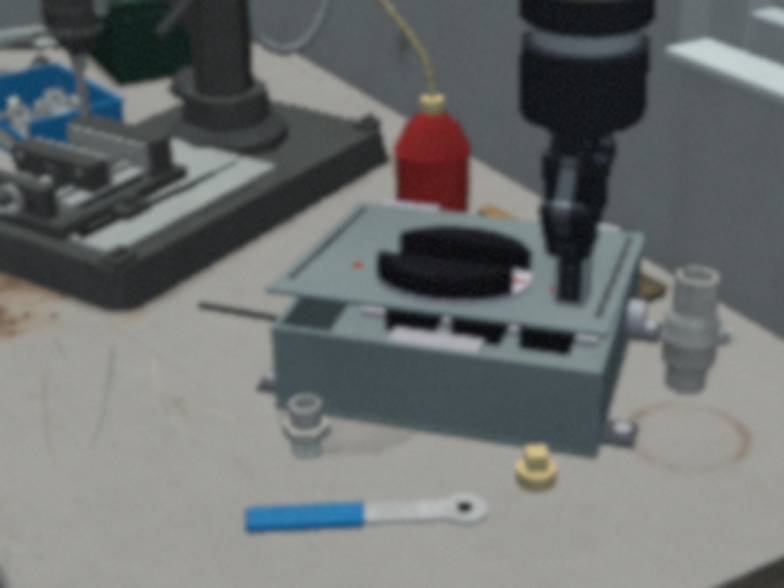

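>>> apply_moves([
  [0,0,0.3,0,0],
  [0,0,0.3,0,0],
  [0,0,0.3,0,0],
  [0,0,0.3,0,0],
  [0,0,0.3,0,0],
  [0,0,0.2,0,0],
  [0,0,0.15,0,0],
  [0,0,0.1,0,0],
  [0,0,0,0,0],
])

```text
t: 5.58
position: [578.3, -245.5, 244.9]
orientation: [0.993, 0.115, -0.0, -0.0]
wrist_force: [0.1, 0.0, 0.7]
opening: -0.4
```

>>> apply_moves([
  [0,0,0.1,0,0],
  [0,0,0.1,0,0],
  [0,0,0,0,0],
])

```text
t: 5.83
position: [578.4, -245.5, 243.1]
orientation: [0.993, 0.115, 0.0, -0.0]
wrist_force: [-0.1, -0.6, 0.6]
opening: -0.0
```

>>> apply_moves([
  [0,0,0.1,0,0],
  [0,0,0.05,0,0],
  [0,0,0,0,0],
])

```text
t: 6.08
position: [578.4, -245.5, 242.4]
orientation: [0.993, 0.115, 0.0, 0.0]
wrist_force: [-3.6, 2.2, 7.4]
opening: -0.1
```

>>> apply_moves([
  [0,0,0.1,0,0],
  [0,0,0,0,0],
])

```text
t: 6.25
position: [578.4, -245.4, 242.3]
orientation: [0.993, 0.115, 0.0, 0.0]
wrist_force: [-6.0, 2.8, 17.9]
opening: 0.0
```

```bash
python3 pic.py 3
```

```text
6.35 [ 578.4 -245.4  242.3] [9.934e-01 1.148e-01 5.000e-04 2.000e-04] [-0.518  0.608 -0.096  0.866  0.     0.823] [-5.99  2.68 17.82] 0.049637942776194766
```

View pics/scene3.png

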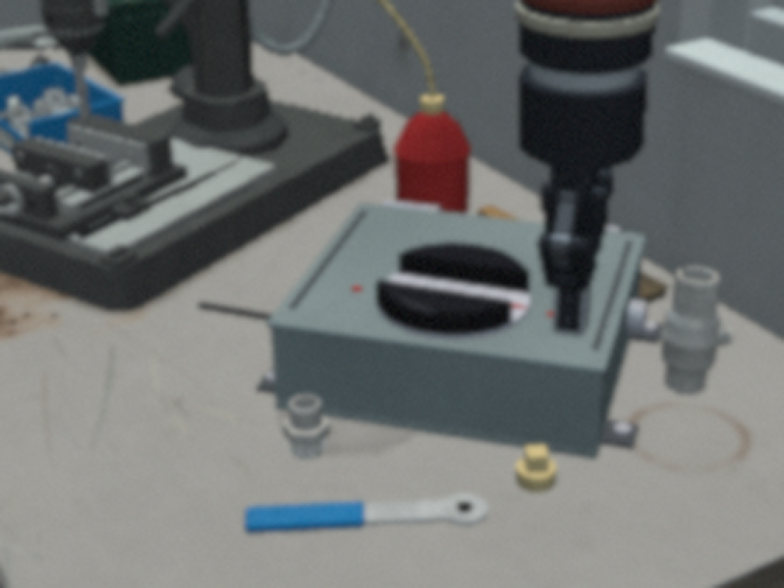

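>>> apply_moves([
  [0,0,-0.5,0,0],
  [0,0,-1.5,0,0],
  [0,0,-2.5,0,0],
  [0,1,-2.5,0,0],
  [0,2,-2,0,0],
  [0,2.5,0,0,0],
  [0,2.5,0,0,0],
  [0,2.5,0,0,0],
  [0,2,0,0,0],
  [0,1,0,0,0],
  [0,0,0,0,0],
])

```text
t: 7.27
position: [609.1, -379.2, 329.9]
orientation: [0.994, 0.114, 0.0, 0.0]
wrist_force: [0.8, -0.4, 0.6]
opening: 0.1
```

```bash
python3 pic.py 4
```

```text
7.3667 [ 609.  -376.9  330.2] [ 9.934e-01  1.145e-01 -2.000e-04 -4.000e-04] [-0.656  0.709  0.336  1.199  0.     0.685] [-0.65  0.59  0.37] -0.3776182560593511
```

View pics/top4.png

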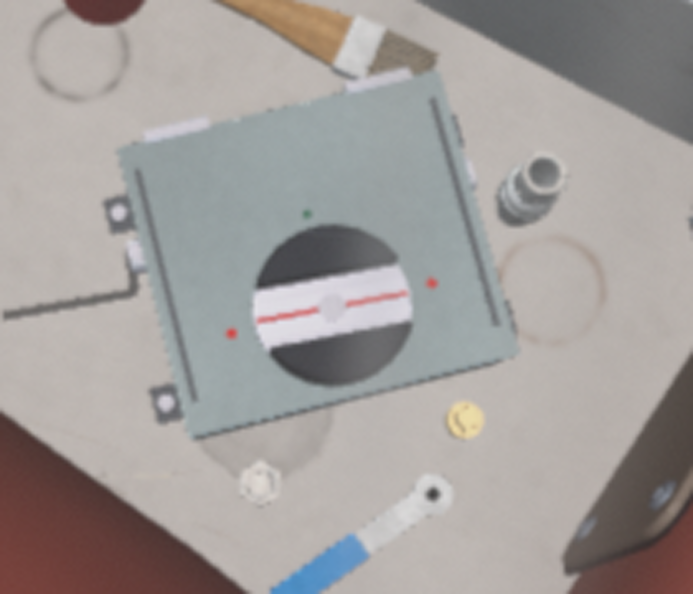

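View pics/scene4.png

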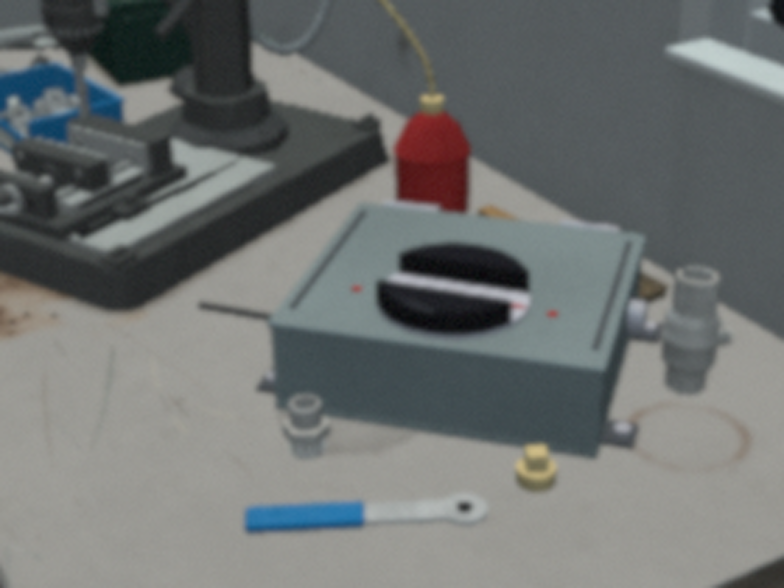

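Run:
```python
from h import *
s=viewer.snapshot("top")
P=lambda u,v,z:ray(s,(210+u/3.3-.35,100+v/3.3-.35),z)
c=[P(120,150,69),P(437,70,69),P(193,437,69),P(517,355,69)]
c=np.array(c)[:,:2]; m=np.array([[100,112],[100,-112],[-102,112],[-102,-112]])
from numpy.linalg import svd
z=(c-c.mean(0))@[1,1j]; w=(m-m.mean(0))@[1,1j]; k=(np.conj(w)@z)/(np.conj(w)@w); print("yaw",np.angle(k),"scale",abs(k))
yaw=np.angle(k); R=np.array([[np.cos(yaw),-np.sin(yaw)],[np.sin(yaw),np.cos(yaw)]])
o=c.mean(0)-R@m.mean(0); print("box",o)
print("axis pred",o+R@[-42,0],"seen",P(333,308,73))
a,b=P(258,321,73),P(408,293,73); d=(a-b)[:2]; print("line angle",np.arctan2(d[1],d[0])-np.pi/2, "mid",(a+b)/2, "len",np.hypot(*d))
a,b=P(231,334,69),P(432,283,69); d=(a-b)[:2]; print("dots angle",np.arctan2(d[1],d[0])-np.pi/2,"mid",(a+b)/2)
```

```text
yaw 0.23009838935686389 scale 0.9813560235345188
box [ 617.07154408 -152.63835066]
axis pred [ 576.17849777 -162.21743013] seen [ 576.86845991 -161.94184546   73.        ]
line angle 0.1667847691084947 mid [ 577.5446286  -162.04468223   73.        ] len 100.12897509799299
dots angle 0.2311030065408215 mid [ 577.23934392 -161.49682825   69.        ]
```

>>> apply_moves([
  [0.06,-0.7,0,0,0],
  [0.12,-1.4,0,0,0],
  [0.18,-2.2,0,0,0],
  [0.24,-2.8,0,0,0],
  [0.24,-2.8,0,0,0],
  [0.24,-2.8,0,0,0],
  [0.18,-2.2,0,0,0],
  [0.12,-1.4,0,0,0],
  [0.12,-1.3,0.5,0,0],
  [0.06,-0.7,1,0,0],
  [0,0,1.5,0,0],
  [0,0,1.2,0.063,0],
  [0,0,0.8,0,0],
  [0,0,0,0,0],
  [0,0,0,0,0],
])

```text
t: 8.67
position: [582.5, -195.1, 280.8]
orientation: [0.996, 0.084, -0.0, -0.0]
wrist_force: [-0.5, -0.6, 0.1]
opening: -0.2
```

```bash
python3 pic.py 5
```

```text
8.7667 [ 582.9 -195.4  281.5] [9.965e-01 8.390e-02 5.000e-04 3.000e-04] [-0.442  0.547 -0.093  0.931 -0.     0.96 ] [-0.48  0.18  0.36] 0.2728878324815912
```

View pics/scene5.png

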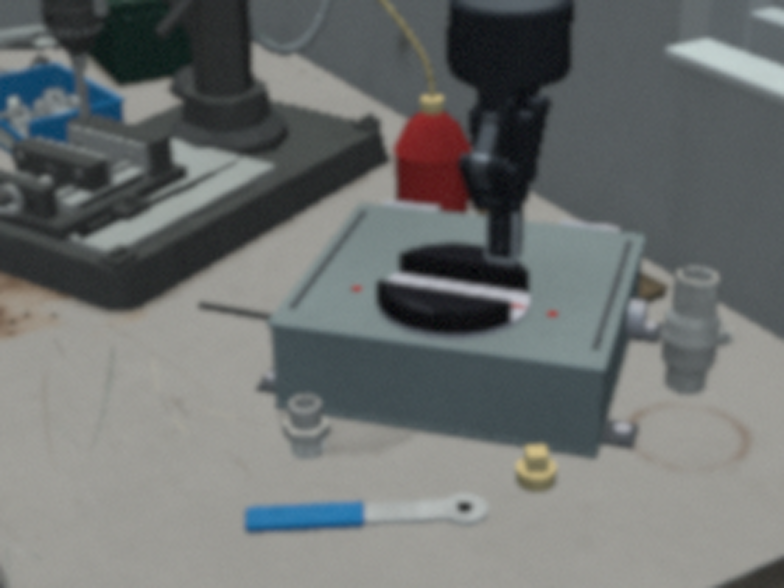

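>>> apply_moves([
  [0,0,0.4,0,0],
  [0,0,0.4,0,0],
  [0,0,0.4,0,0],
  [0,0,0.4,0,0],
  [0,0,0.4,0,0],
  [0,0,0.4,0,0],
  [0,0,0.3,0,0],
  [0,0,0.3,0,0],
  [0,0,0.1,0,0],
  [0,0,0,0,0],
])

```text
t: 9.6
position: [582.5, -195.2, 249.4]
orientation: [0.997, 0.083, -0.0, -0.0]
wrist_force: [-0.2, -0.3, -0.9]
opening: 0.1
```

```bash
python3 pic.py 6
```

```text
9.7 [ 582.7 -195.3  249.8] [9.965e-01 8.340e-02 1.000e-04 0.000e+00] [-0.442  0.578 -0.13   0.863 -0.     0.961] [0.19 0.13 0.65] -0.086569472061851
```

View pics/scene6.png

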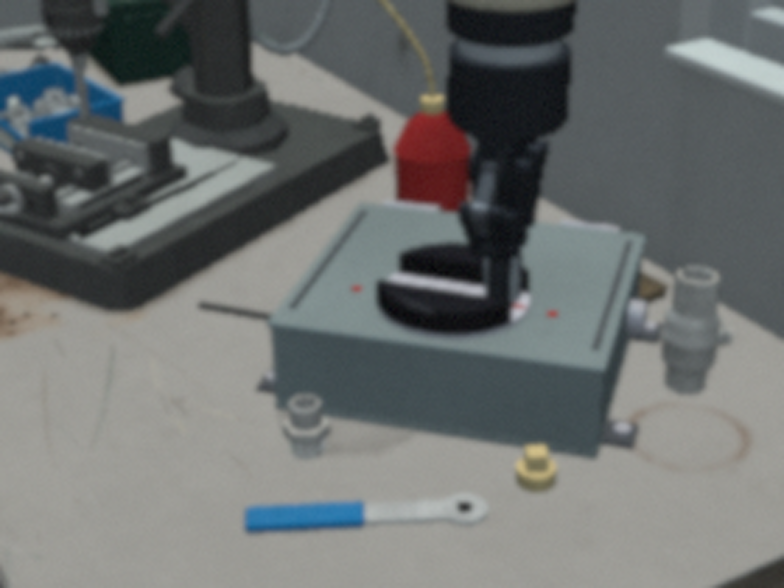

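>>> apply_moves([
  [-0.136,-0.003,0,0.04,0],
  [-0.272,-0.011,0,0.08,0],
  [-0.272,-0.011,0,0.08,0],
  [-0.272,-0.011,0,0.08,0],
  [-0.272,-0.011,0,0.08,0],
  [-0.272,-0.011,0,0.08,0],
  [-0.272,-0.011,0,0.08,0],
  [-0.272,-0.011,0,0.08,0],
  [-0.272,-0.011,0,0.08,0],
  [-0.272,-0.011,0,0.08,0],
  [0,0,0,0,0],
])

```text
t: 10.62
position: [558.0, -190.0, 250.2]
orientation: [0.956, -0.294, 0.001, 0.0]
wrist_force: [0.9, -1.0, -0.2]
opening: -0.0
```

```bash
python3 pic.py 7
```

```text
10.7167 [ 558.1 -190.   250.1] [ 9.568e-01 -2.909e-01  4.000e-04  0.000e+00] [-0.452  0.536 -0.206  0.829  0.     1.709] [0.64 0.54 0.27] -0.3952770166221695
```

View pics/scene7.png

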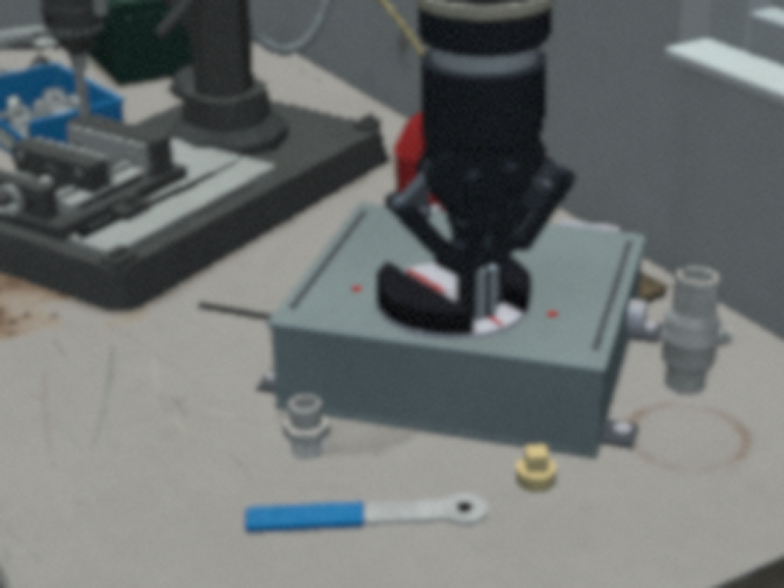

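>>> apply_moves([
  [-0.136,-0.003,0,0.04,0],
  [-0.272,-0.011,0,0.08,0],
  [-0.272,-0.011,0,0.08,0],
  [-0.272,-0.011,0,0.08,0],
  [-0.272,-0.011,0,0.08,0],
  [-0.272,-0.011,0,0.08,0],
  [-0.272,-0.011,0,0.08,0],
  [-0.272,-0.011,0,0.08,0],
  [-0.272,-0.011,0,0.08,0],
  [-0.272,-0.011,0,0.08,0],
  [0,0,0,0,0],
])

```text
t: 11.63
position: [543.7, -168.9, 249.9]
orientation: [0.779, -0.626, 0.0, 0.0]
wrist_force: [-0.5, -0.6, 0.5]
opening: 0.1
```

>>> apply_moves([
  [-0.136,-0.003,0,0.04,0],
  [-0.136,-0.003,0,0.04,0],
  [0,0,0,0,0],
])

```text
t: 11.88
position: [543.3, -166.5, 249.8]
orientation: [0.755, -0.656, 0.0, 0.0]
wrist_force: [0.3, -1.1, 1.3]
opening: -0.1
```

```bash
python3 pic.py 8
```

```text
11.9833 [ 543.4 -166.5  249.8] [ 7.554e-01 -6.553e-01  1.000e-04  0.000e+00] [-0.426  0.501 -0.268  0.801 -0.     2.574] [-0.06 -2.44  1.47] -0.2468155929946199
```

View pics/scene8.png

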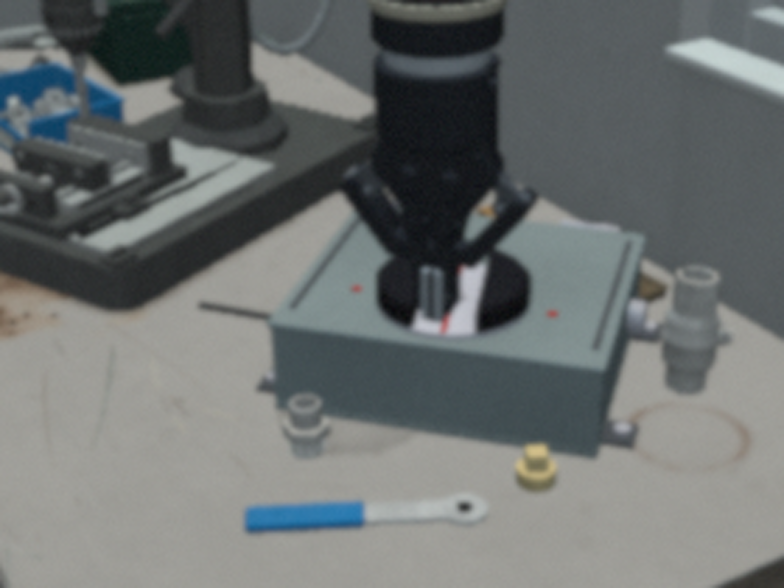

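>>> apply_moves([
  [-0.136,-0.003,0,0.04,0],
  [-0.136,-0.003,0,0.04,0],
  [-0.136,-0.003,0,0.04,0],
  [0,0,0,0,0],
])

```text
t: 12.32
position: [543.0, -162.3, 249.7]
orientation: [0.714, -0.7, 0.0, 0.0]
wrist_force: [-1.2, -0.9, 1.6]
opening: -0.1
```

>>> apply_moves([
  [-0.136,-0.003,0,0.04,0],
  [-0.136,-0.003,0,0.04,0],
  [0,0,0,0,0],
])

```text
t: 12.57
position: [542.6, -161.0, 249.8]
orientation: [-0.685, 0.729, -0.001, -0.002]
wrist_force: [-4.5, -10.7, 2.0]
opening: -0.2
```

```bash
python3 pic.py 9
```

```text
12.6667 [ 542.6 -161.1  249.8] [-0.6856  0.7279 -0.0008 -0.0019] [-0.417  0.498 -0.274  0.799 -0.004  2.785] [-4.71 -9.7   2.4 ] 0.2955847987902278
```

View pics/scene9.png

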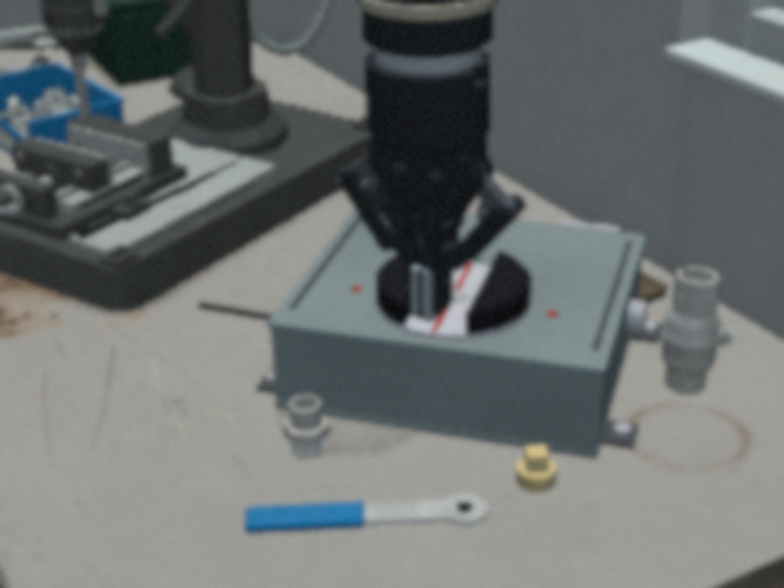

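Run:
```python
from h import *
s=viewer.snapshot("scene")
P=lambda u,v,z:ray(s,(150+u/2.8-.32,120+v/2.8-.32),z)
a,b=P(436,329,73),P(468,266,73); d=(b-a)[:2]; print(a,b,"dir",np.arctan2(d[1],d[0]),"cam",.23-np.arctan2(d[1],d[0])+np.pi/2)
```

```text
[ 533.81477785 -170.17643758   73.        ] [ 623.28197797 -147.85000674   73.        ] dir 0.2445539425236134 cam 1.5562423842712831
```

>>> apply_moves([
  [-0.1,0,0,0,0],
  [0,0,0,0,0],
])

```text
t: 12.88
position: [542.6, -160.5, 249.8]
orientation: [-0.686, 0.728, -0.001, -0.003]
wrist_force: [-4.2, -13.3, 0.9]
opening: 0.0
```

>>> apply_moves([
  [0.3,0,0,0,0],
  [0.4,0,0,0,0],
  [0,0,-0.5,0,0],
  [0,0,-1.5,0,0],
  [0,0,-2.5,0,0],
  [0,0,-2.5,0,0],
  [0.5,0,-2,0,0],
  [1.5,0,-1,0,0],
  [2.5,0,0,0,0],
  [3,0,0,0,0],
  [3,0,0,0,0],
  [3,0,0,0,0],
  [3,0,0,0,0],
  [3,0,0,0,0],
  [2,0,0,0,0],
  [1,0,0,0,0],
  [0,0,0,0,0],
])

```text
t: 14.3
position: [528.3, -391.7, 349.5]
orientation: [-0.684, 0.729, 0.0, 0.0]
wrist_force: [-0.2, -0.0, 0.5]
opening: 0.1
```

```bash
python3 pic.py 10
```

```text
14.4 [ 528.7 -389.3  349.6] [-6.850e-01  7.285e-01  4.000e-04  3.000e-04] [-7.460e-01  5.750e-01  1.460e-01  1.142e+00  1.000e-03  2.457e+00] [ 0.56  0.49 -0.34] 0.08777065824962008
```

View pics/top10.png

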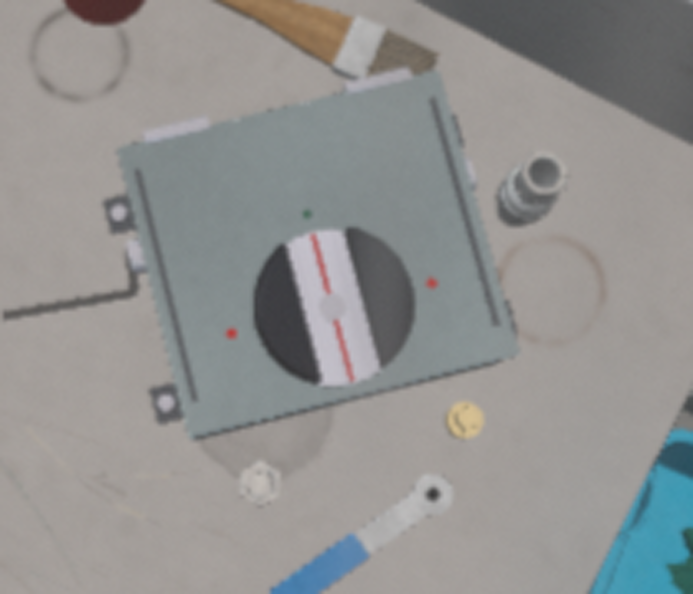

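View pics/scene10.png

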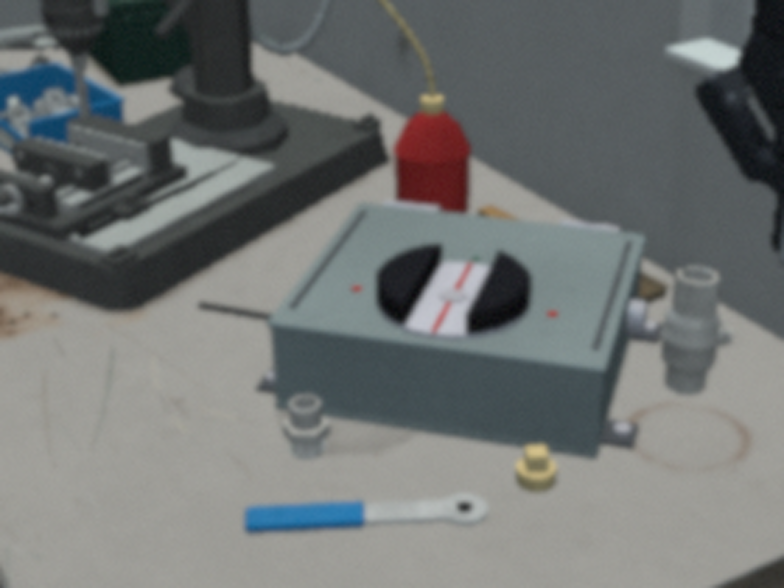

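```bash
python3 -c "
from cell import ctrl
print(ctrl.sign_off())"
```

```text
the job is handed in; nothing more can be done
None
```

The cover is shut and the fastener is locked, and I handed the job in at about 14.4 s of the 53 s allowed.

- **Cover:** I pushed it down with the closed fingertips at about box x −60, y −82 mm. It stopped with the tip at about 69 mm and about 18 N on the wrist. Both camera views show it shut.
- **Fastener:** I set the fingertip in the −y end of the slot, about 4 mm above the floor. I led it clockwise round the axis until it met the end stop, where the sideways force rose to about 13–14 N. The finger was narrower than I had assumed, so it had to go further past the quarter turn to take up the play.
- **Last checks:** Before I withdrew, the scene view gave the cam at about 1.56 rad. Afterwards, in the top view, the red line lies square to the line through the two red marks on the cover, so the cam is at about 1.57 rad. The loose fittings and tools look unmoved in both views. The gripper ended well clear, about 240 mm to the −y side of the fastener with the tips about 176 mm above the bench, and the wrist force read about zero.

None of the checks failed or disagreed.

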